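# Pack the foam-lined sample tray

### The arm

A 6-joint arm with a two-finger parallel gripper is mounted at the origin on the work surface. World frame = base frame: x ahead of the robot, y to its left, z up, the work surface at z = 0. Lengths are in m, angles in rad, forces in N, time in s.
With the tool pointing down it reaches from about 0.35 to 0.775 m from the base axis. Payload 7.3 kg.
Tool frame: the origin (TCP) lies at the centre of the arm's flange, where the gripper is bolted on; the fingertips stand 178 mm ahead of it and the grasp point (between the pads) lies 159 mm ahead of it; z points along the fingers, y is the line along which they close (so a half turn about z gives the same grasp; the last joint's range is limited). The gripper opens to 92 mm and grips with 3 to 60 N. Pads are 19 mm wide; open, the fingers measure 130 mm over their backs; the gripper's body (75 mm by 190 mm) begins 47 mm behind the grasp point.
Start: joints at [-1.334, 0.342, 1.524, -0, 1.275, -0.146], TCP at [0.196, -0.487, 0.405] pointing down, gripper open.
Joint ranges: [-2.53, 2.53], [-0.77, 2.02], [0.04, 2.7], [-1, 4.14], [0.28, 2.66], [-3.11, 3.11]. Speed limits (rad/s): [2.57, 2.57, 3.14, 3.14, 3.14, 3.14].

### API

Orientations are given as [roll, pitch, yaw] about the fixed x, y, z axes, in that order (R = Rz(yaw) Ry(pitch) Rx(roll)).
In Python, from cell import telemetry, vision, ticket gives the robot as it stands.
- The arm moves only by the shell command python3 -m crank 'ROWS' [FORCE]. ROWS is JSON, a list of rows, each a list of 5 numbers: the gripper command: -1 is shut, 1 is fully open, values between are in proportion, then the shift along the tool's x, y, z in mm, then the turn about the tool's z in rad. In form: [[fingers, dx, dy, dz, roll], ...]. A call has 1 to 12 rows; each row is the pose to reach, as a shift and turn from the pose commanded when the call began, along the tool's axes at that moment; what a row does not reach only later rows make up. A row lasts 1/12 s, in which the tool goes at most 41.7 mm and 7.16 degrees, less where a joint would pass 70% of its speed; a pose out of reach is approached as far as the arm can. A call with a gripper value outside its range is refused whole. The fingers move at their own pace and stop on an object; FORCE is the grip in N (left out, the last holds). Time passes only in rows, so rows that repeat a pose let the fingers close. It gives the time, the measured TCP pose, the force, the opening and the grip force at its end, in the units of the state.
- telemetry.observe(): the state, without advancing time (a new reading comes with each control period).
- vision.read_camera(name): name is "scene" or "top" or "wrist"; returns (picture, depth): 480x640x3 uint8, red, green, blue; 480x640 float32, m along the optical axis (not along the pixel's ray), 0 where there is no reading.
- vision.get_calibration(name): a dict with "camera_matrix" (3x3 intrinsics, pixels), "rvec" (rotation vector, rad) and "tvec" (3), from world to camera coordinates, as OpenCV has them. Camera axes: x right, y down, z forward; pixel columns grow to the right and rows downward; lengths in m; the calibration is good to about 2 mm. A picture is of the moment at which its call begins: read the wrist's pose just before it. get_calibration takes no time and is no camera call; for the wrist camera it gives the pose at the moment of the call.
- ticket.hand_in(): hands the job in; it is judged then, once.
The state is a dict: "time": time; "qpos": joint angles; "qvel": joint speeds; "joint_efforts": joint torques, N m; "tool_pos": TCP position; "tool_rot": TCP orientation; "contact_force": force on the tool from outside, world axes, zero at the start; "torque": the same for the moment, N m; "opening": finger opening in m; "grip_force": force on a finger pad.
Only numpy, scipy, OpenCV 4.12 (cv2) and the standard library are available. Lean on these libraries where they do the work, as an engineer would, in place of code of your own. Each camera call takes 0.05 s, during which the arm holds its last target. There are 200 camera calls.

### The job

Pack the dark grey carry tray for the next group: stand the jar, the slim tube, the square bottle and the slide jar each upright in the foam pocket cut in the shape of its foot, right down on the pocket floor, setting them down rather than dropping them. The wider jar and the wider square bottle are too big for any pocket and belong to someone else: leave them standing where they are, and knock nothing over.

Things in the scene. Friction and masses are not known exactly. Their poses are not given: they have to be found in the camera images.
- jar_center (a point): The jar that belongs: upright round white plastic jar, 52 mm in diameter, 66 mm tall, blue screw cap of the same diameter on the top 14 mm, paper label. Origin half-way up, on its axis; z up. On the bench, at least 15 mm from other containers; small things under 20 mm high lie between. Grip it from above, 25 to 30 mm below its top: lower, the top may foul the gripper, or the fingertips the foam. About 0.11 kg.
- tube_center (a point): The slim tube: flat-footed clear tube standing upright, 30 mm in diameter, with a blue cap of the same diameter on the top 20 mm, 80 mm tall in all, paper label. Origin half-way up, on its axis; z up. On the bench, at least 15 mm from other containers; small things under 20 mm high lie between. Grip it from above, 25 to 30 mm below its top: lower, the top may foul the gripper, or the fingertips the foam. About 0.07 kg.
- bottle_center (a point): The square bottle that belongs: white plastic, 42 mm square and 54 mm tall, above that a round blue cap 30 mm in diameter and 20 mm tall, 74 mm in all. x and y square to its flat sides. Origin half-way up, on its axis; z up. On the bench, at least 15 mm from other containers; small things under 20 mm high lie between. Grip it from above, 25 to 30 mm below its top: lower, the top may foul the gripper, or the fingertips the foam. About 0.12 kg.
- slide_jar_center (a point): The slide jar: upright clear rectangular jar, 60 mm (its x) by 30 mm (its y), 80 mm tall, the top 14 mm a blue lid of the same outline. Origin half-way up, on its axis; z up. On the bench, at least 15 mm from other containers; small things under 20 mm high lie between. Grip it from above, 25 to 30 mm below its top: lower, the top may foul the gripper, or the fingertips the foam. About 0.13 kg.
- big_jar_center (a point): Look-alike, to be left alone: the wider jar, like the jar but 74 mm in diameter, also 66 mm tall. Origin half-way up, on its axis; z up. On the bench, at least 15 mm from other containers; small things under 20 mm high lie between. 
- big_bottle_center (a point): Look-alike, to be left alone: the wider square bottle, like the square bottle but 64 mm square (cap 44 mm in diameter), also 74 mm tall. Origin half-way up, on its axis; z up. On the bench, at least 15 mm from other containers; small things under 20 mm high lie between. 
- nest_large_round_floor (a point): Pocket for the jar: centre of the pocket floor (the tray's floor, 6 mm above the bench). White foam insert, 89 mm square and 14 mm thick, its top 20 mm above the bench, one of four in a 2 by 2 block (90 mm pitch, places shuffled) in a fixed dark grey carry tray, 196 mm square with 6 mm walls 21 mm high and two short grip lips; x and y run along the insert's sides, z up. Round pocket, 68 mm in diameter, 14 mm deep.
- nest_small_round_floor (a point): Pocket for the tube: centre of the pocket floor (the tray's floor, 6 mm above the bench). White foam insert, 89 mm square and 14 mm thick, its top 20 mm above the bench, one of four in a 2 by 2 block (90 mm pitch, places shuffled) in a fixed dark grey carry tray, 196 mm square with 6 mm walls 21 mm high and two short grip lips; x and y run along the insert's sides, z up. Round pocket, 46 mm in diameter, 14 mm deep.
- nest_square_floor (a point): Pocket for the square bottle: centre of the pocket floor (the tray's floor, 6 mm above the bench). White foam insert, 89 mm square and 14 mm thick, its top 20 mm above the bench, one of four in a 2 by 2 block (90 mm pitch, places shuffled) in a fixed dark grey carry tray, 196 mm square with 6 mm walls 21 mm high and two short grip lips; x and y run along the insert's sides, z up. Square pocket, 58 mm wide, 14 mm deep.
- nest_slot_floor (a point): Pocket for the slide jar: centre of the pocket floor (the tray's floor, 6 mm above the bench). White foam insert, 89 mm square and 14 mm thick, its top 20 mm above the bench, one of four in a 2 by 2 block (90 mm pitch, places shuffled) in a fixed dark grey carry tray, 196 mm square with 6 mm walls 21 mm high and two short grip lips; x and y run along the insert's sides, z up. Rectangular pocket, 76 mm along x by 46 mm along y, 14 mm deep.
Things that resemble listed ones, but are neither listed nor needed, are in the scene too. Leave any brown or orange look-alike of the part that bears big_bottle_center alone.

How it is judged:
By the outcome, as a careful person would: the job done as asked, in the order asked, and still so for the second after the job is handed in, with the robot touching nothing.
It also fails if it takes over 106 s, if anything falls off the work surface, if the arm or the gripper's body presses on something with over 40 N, if the wrist force passes 120 N, or if a joint passes its speed limit or range.

## Working session

There is one attempt and no reset: what is moved stays moved. The work goes in short steps, Python scripts to look and compute and a shell command to move; the robot and the scene stay as the last step left them, time stands still between calls to the robot, and variables do not carry over. Pictures are saved under pics/ and viewed, at most 14 in all, crops included, and the job is handed in when it is done.

```bash
mkdir -p pics; ls; cat > h.py <<'E'
import numpy as np, cv2, json
from cell import telemetry, vision, ticket
def snap(n):
    c=vision.get_calibration(n); p,d=vision.read_camera(n); return p,d,c
def save(p,f): cv2.imwrite('pics/'+f,cv2.cvtColor(p,cv2.COLOR_RGB2BGR))
def RT(c): return cv2.Rodrigues(np.array(c['rvec'],float))[0],np.array(c['tvec'],float).ravel(),np.array(c['camera_matrix'],float)
def cloud(d,c):
    R,t,K=RT(c); v,u=np.mgrid[:d.shape[0],:d.shape[1]]
    P=np.stack([(u-K[0,2])/K[0,0]*d,(v-K[1,2])/K[1,1]*d,d],-1); return (P-t)@R
def onplane(u,v,z,c):
    R,t,K=RT(c); r=np.linalg.inv(K)@[u,v,1]@R; o=-R.T@t
    r=R.T@(np.linalg.inv(K)@np.array([u,v,1.])); return o+r*(z-o[2])/r[2]
E
python3 - <<'E'
from h import *
for n in ['top','scene']:
    p,d,c=snap(n); save(p,n+'0.png'); np.savez(n+'0.npz',p=p,d=d,**{k:np.array(v) for k,v in c.items()})
    R,t,K=RT(c); print(n,-R.T@t,K[0,0],(d>0).mean())
s=telemetry.observe(); print(s)
E
```

```text
pics
top [ 0.40540995 -0.03175131  1.12036201] 531.2903892555471 0.9959537760416667
scene [ 1.28123737 -0.05313157  0.992072  ] 624.1076538271832 0.9959114583333334
{'time': 0.1, 'qpos': array([-1.33402174e+00,  3.42702309e-01,  1.52487688e+00, -5.13342547e-06,
        1.27540053e+00, -1.45991153e-01]), 'qvel': array([-0.00123748, -0.00076342, -0.00292149,  0.00092262, -0.00121126,
        0.00043304]), 'joint_efforts': array([ 1.43924295e-03, -4.32003808e+01, -2.44694674e+01,  7.18382746e-02,
        5.25894959e-02, -5.12763370e-05]), 'tool_pos': array([ 0.19608192, -0.48690203,  0.40410429]), 'tool_rot': array([-3.14021964e+00, -1.96922960e-04,  3.82767099e-01]), 'contact_force': array([-2.41046683e-05,  2.62394435e-01,  7.29284924e-01]), 'torque': array([ 0.04963518, -0.00471388,  0.02215632]), 'grip_force': 0.0, 'opening': 0.09206996546413476}
```

View pics/top0.png

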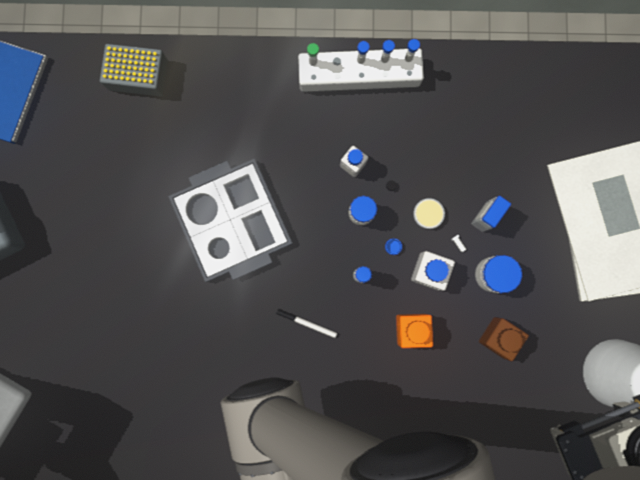

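View pics/scene0.png

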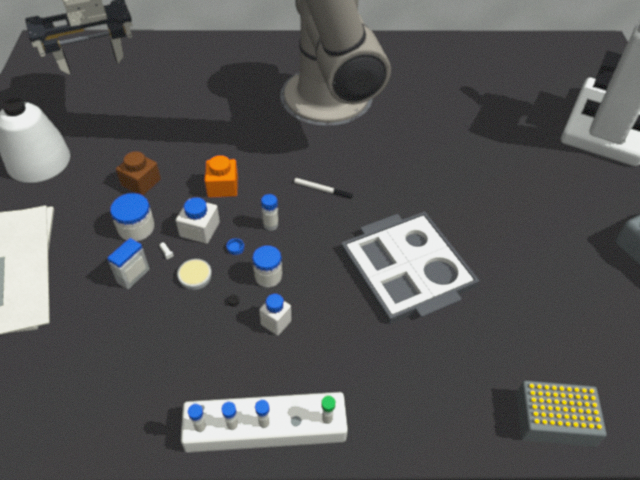

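The top view shows the square bottle at (354,160), the jar at (362,209), the tube at (362,275) and the slide jar at (492,213). The look-alikes are the wider jar at (499,274) and the wider bottle at (435,270). The pockets are large round (202,208), small round (219,248), square (240,191) and slot (262,230). Next I'll measure with both cameras.

```bash
python3 - <<'E'
from h import *
seeds={'top':dict(bottle=(354,158),jar=(362,209),tube=(362,275),slide=(492,213),bigjar=(499,274),bigbot=(435,270)),
'scene':dict(bottle=(275,303),jar=(267,259),tube=(270,202),slide=(126,253),bigjar=(130,208),bigbot=(196,208))}
for n in ['top','scene']:
    z=np.load(n+'0.npz'); p,d=z['p'],z['d']; P=cloud(d,z)
    hsv=cv2.cvtColor(p,cv2.COLOR_RGB2HSV)
    blue=((hsv[...,0]>100)&(hsv[...,0]<125)&(hsv[...,1]>130)&(hsv[...,2]>60)).astype(np.uint8)
    k,L,st,ce=cv2.connectedComponentsWithStats(blue)
    print(n,'bench z',np.median(P[300:310,150:250,2]) if n=='top' else np.median(P[330:360,60:120,2]))
    for o,(u,v) in seeds[n].items():
        w=L[v-3:v+4,u-3:u+4]; l=np.bincount(w[w>0]).argmax(); m=L==l
        Q=P[m]; zt=np.median(Q[:,2][Q[:,2]>np.percentile(Q[:,2],60)])
        T=Q[abs(Q[:,2]-zt)<.005]
        r=cv2.minAreaRect((T[:,:2]*1000).astype(np.float32))
        print(o,m.sum(),'ztop %.4f'%zt,'mean',T.mean(0).round(4),'rect',np.round(r[0],1),np.round(r[1],1),round(r[2],1))
# pockets from cloud (top)
for n in ['top','scene']:
    z=np.load(n+'0.npz'); P=cloud(z['d'],z); p=z['p']
    box={'top':(170,155,295,285),'scene':(340,205,480,325)}[n]
    m=np.zeros(p.shape[:2],bool); m[box[1]:box[3],box[0]:box[2]]=1
    foam=m&(p.min(2)>150)
    Q=P[foam]; print(n,'foam z',np.percentile(Q[:,2],[5,50,95]).round(4))
    f=(Q[abs(Q[:,2]-np.median(Q[:,2]))<.006,:2]*1000).astype(np.float32)
    print(cv2.minAreaRect(f))
    s=3;crop=p[box[1]:box[3],box[0]:box[2]]; save(cv2.resize(crop,None,fx=4,fy=4,interpolation=cv2.INTER_CUBIC),n+'_tray.png')
E
```

```text
top bench z -0.001242770904267038
bottle 177 ztop 0.0745 mean [ 0.6704 -0.1101  0.0731] rect [ 670.9 -109.8] [27.2 29.1] 46.4
jar 552 ztop 0.0666 mean [ 0.5664 -0.1281  0.0652] rect [ 567.1 -128.1] [50.6 50.7] 26.3
tube 209 ztop 0.0806 mean [ 0.4356 -0.1276  0.0791] rect [ 435.1 -126.9] [28.6 29.7] 22.6
slide 482 ztop 0.0806 mean [ 0.5631 -0.3905  0.0793] rect [ 563.4 -391.2] [30.3 61. ] 54.6
bigjar 1151 ztop 0.0666 mean [ 0.4406 -0.4062  0.0653] rect [ 441.6 -405.8] [73.7 73.1] 7.8
bigbot 375 ztop 0.0745 mean [ 0.4451 -0.2732  0.0731] rect [ 445.2 -273.1] [39.6 40.5] 1.4
scene bench z -0.00021464862861943288
bottle 267 ztop 0.0745 mean [ 0.6726 -0.1092  0.0734] rect [ 672.  -109.7] [30.8 28.3] 2.3
jar 578 ztop 0.0670 mean [ 0.5689 -0.1275  0.0656] rect [ 568.2 -128.1] [51.8 52.2] 1.5
tube 225 ztop 0.0802 mean [ 0.4372 -0.1268  0.0792] rect [ 435.9 -127.6] [31.8 30.3] 46.3
slide 501 ztop 0.0807 mean [ 0.5663 -0.3901  0.0794] rect [ 565.2 -390.6] [32.9 60.9] 52.8
bigjar 953 ztop 0.0672 mean [ 0.4433 -0.4053  0.0659] rect [ 443.4 -405. ] [75.5 73.5] 30.4
bigbot 390 ztop 0.0746 mean [ 0.448  -0.2731  0.0734] rect [ 445.9 -273.8] [42.2 45.8] 88.3
top foam z [0.011  0.0187 0.0223]
((546.9229125976562, 147.44952392578125), (182.03359985351562, 181.3092498779297), 24.97092056274414)
scene foam z [0.0136 0.0192 0.0226]
((544.7181396484375, 147.65367126464844), (188.47015380859375, 185.2115478515625), 24.915916442871094)
```

View pics/top_tray.png

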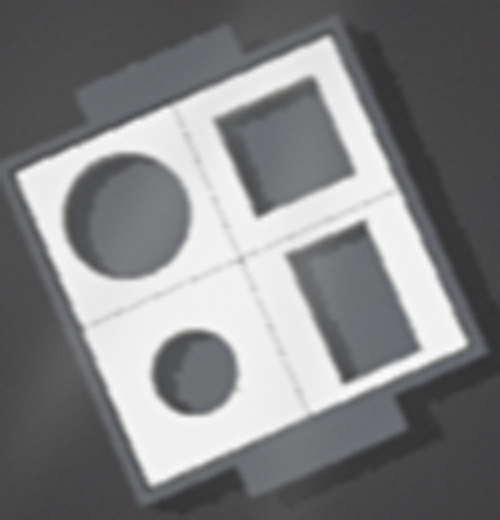

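The crop shows the rims well. The large round is centred at (127,215) in the crop, the small round at (195,372), the square at (285,147), and the slot at (354,302) with its long side running down-right. I still need the bottle's angle and a check that the pockets sit centrally in their inserts.

```bash
python3 - <<'E'
from h import *
C=np.array([546,147.5]);a=np.radians(25);U=np.array([np.cos(a),np.sin(a)]);V=np.array([-U[1],U[0]])
z=np.load('top0.npz'); print('slotdir')
for n,(x,y),s,w in [('large',(127,215),(1,1),0),('square',(285,147),(1,-1),0),('slot',(354,302),(-1,-1),0),('small',(195,372),(-1,1),0)]:
    q=onplane(170+(x-1.5)/4,155+(y-1.5)/4,.0187,z)[:2]*1000; print(n,'rim',q.round(1),'model',(C+45*s[0]*U+45*s[1]*V).round(1))
for n,b in [('top',(330,135,380,180)),('scene',(255,290,295,335))]:
    z=np.load(n+'0.npz');P=cloud(z['d'],z);p=z['p']
    m=np.zeros(p.shape[:2],bool);m[b[1]:b[3],b[0]:b[2]]=1
    T=P[m&(P[...,2]>.049)&(P[...,2]<.059)]; r=cv2.minAreaRect((T[:,:2]*1000).astype(np.float32)); print(n,len(T),np.median(T[:,2]),r)
    T=P[m&(P[...,2]>.015)]; print(' all',cv2.minAreaRect((T[:,:2]*1000).astype(np.float32)))
    z2=p[b[1]:b[3],b[0]:b[2]];save(cv2.resize(z2,None,fx=9,fy=9,interpolation=cv2.INTER_CUBIC),n+'_bot.png')
E
```

```text
slotdir
large rim [568.4 206.8] model [567.8 207.3]
square rim [605.6 125.2] model [605.8 125.7]
slot rim [524.5  87.1] model [524.2  87.7]
small rim [486.7 168.7] model [486.2 169.3]
top 199 0.05275644215230349 ((671.4595336914062, -110.42767333984375), (41.90924835205078, 42.36524200439453), 52.637550354003906)
 all ((554.03369140625, -64.10516357421875), (48.869625091552734, 300.2579345703125), 68.47456359863281)
scene 235 0.052910085720098914 ((672.579833984375, -109.03558349609375), (41.26283264160156, 43.04010009765625), 51.98637771606445)
 all ((967.2950439453125, -68.6744384765625), (626.209716796875, 55.378257751464844), 7.888072490692139)
```

View pics/top_bot.png

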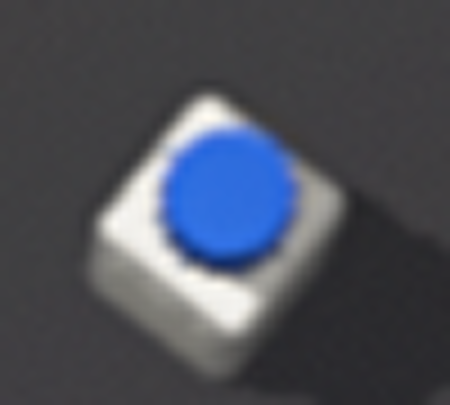

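All measurements agree to within about 1.5 mm: heights 66/80/74/80, foam top near 20 mm, pocket centres on the 90 mm grid. The enlarged bottle shows its faces at about 52°, with corners at (210,95), (100,220) and (345,200). Next I work out the first move, to above the jar.

```bash
cat > go.py <<'E'
import sys; from h import *
from scipy.spatial.transform import Rotation as Ro
s=telemetry.observe(); x,y,z,yaw=map(float,sys.argv[1:5])  # grasp point mm, yaw deg
R=Ro.from_euler('xyz',s['tool_rot']).as_matrix(); p=s['tool_pos']*1000
print('t %.2f tcp'%s['time'],p.round(1),'rot',np.degrees(s['tool_rot']).round(2),'F',s['contact_force'].round(1),'open %.4f grip %.1f'%(s['opening'],s['grip_force']))
d=np.array([x,y,z+159])-p; R0=Ro.from_euler('xyz',[np.pi,0,s['tool_rot'][2]]).as_matrix()
dy=(yaw-np.degrees(s['tool_rot'][2])+180)%360-180
print('dx dy dz',(R0.T@d).round(1),'roll',round(-np.radians(dy),3))
E
python3 go.py 567.6 -128.1 130 0
```

```text
t 0.10 tcp [ 196.1 -486.9  404.1] rot [-1.7992e+02 -1.0000e-02  2.1930e+01] F [-0.   0.3  0.7] open 0.0921 grip 0.0
dx dy dz [ 478.6 -194.1  115.1] roll 0.383
```

```bash
python3 -m crank '[[1,40,-16,0,0.03],[1,80,-32,0,0.06],[1,479,-194,115,0.383],[1,479,-194,115,0.383],[1,479,-194,115,0.383],[1,479,-194,115,0.383],[1,479,-194,115,0.383],[1,479,-194,115,0.383],[1,479,-194,115,0.383],[1,479,-194,115,0.383],[1,479,-194,115,0.383],[1,479,-194,115,0.383]]' 20; python3 go.py 567.6 -128.1 130 0
```

```text
time: 1.1
tool_pos: [0.5412, -0.1533, 0.2991]
tool_rot: [-3.141, 0.001, -0.0]
contact_force: [0.1, -1.4, 0.2]
opening: 0.0918
grip_force: 0.0
t 1.10 tcp [ 541.2 -153.3  299.1] rot [-1.7999e+02  3.0000e-02 -0.0000e+00] F [ 0.1 -1.4  0.2] open 0.0918 grip 0.0
dx dy dz [ 26.4 -25.2  10.1] roll -0.0
```

```bash
python3 -m crank '[[1,0,0,0,0],[1,0,0,0,0],[1,0,0,0,0]]'; python3 go.py 567.6 -128.1 130 0
```

```text
time: 1.35
tool_pos: [0.5399, -0.1551, 0.2996]
tool_rot: [-3.142, 0.001, 0.001]
contact_force: [0.3, -0.4, 0.0]
opening: 0.0916
grip_force: 0.0
t 1.35 tcp [ 539.9 -155.1  299.6] rot [-1.8e+02  7.0e-02  4.0e-02] F [ 0.3 -0.4  0. ] open 0.0916 grip 0.0
dx dy dz [ 27.7 -26.9  10.6] roll 0.001
```

```bash
python3 -m crank '[[1,28,-27,10,0],[1,28,-27,10,0],[1,28,-27,10,0],[1,28,-27,10,0],[1,28,-27,10,0]]'; python3 - <<'E'
from h import *
p,d,c=snap('wrist'); save(p,'w1.png'); P=cloud(d,c); R,t,K=RT(c); print('cam',-R.T@t)
hsv=cv2.cvtColor(p,cv2.COLOR_RGB2HSV)
m=(hsv[...,0]>100)&(hsv[...,0]<125)&(hsv[...,1]>130)&(abs(P[...,2]-.066)<.006)
m=cv2.connectedComponentsWithStats(m.astype(np.uint8)); 
for i in range(1,m[0]):
    if m[2][i,4]>300:
        T=P[m[1]==i]; print(T.mean(0).round(4),cv2.minAreaRect((T[:,:2]*1000).astype(np.float32)))
E
python3 go.py 567.6 -128.1 40 0
```

```text
time: 1.77
tool_pos: [0.5674, -0.1293, 0.2905]
tool_rot: [3.141, -0.0, -0.002]
contact_force: [-0.6, 0.1, -0.5]
opening: 0.0921
grip_force: 0.0
cam [ 0.63607833 -0.12919214  0.27183444]
[ 0.5683 -0.126   0.0671] ((566.9201049804688, -126.02032470703125), (52.831424713134766, 52.88545227050781), 80.63300323486328)
t 1.82 tcp [ 567.5 -129.3  290.5] rot [ 1.7997e+02 -2.0000e-02 -1.1000e-01] F [-0.3  0.2  0.4] open 0.0918 grip 0.0
dx dy dz [ 0.1 -1.2 91.5] roll -0.002
```

View pics/w1.png

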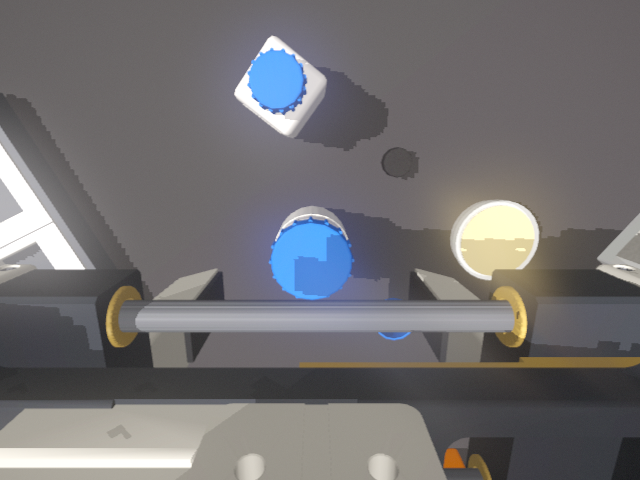

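The wrist view shows the jar cap centred between the fingers at (312,260). It measures (567,-126), which agrees with the other cameras, and nothing is under the fingers. I descend and close.

```bash
python3 -m crank '[[1,0,-2,30,0],[1,0,-2,60,0],[1,0,-2,80,0],[1,0,-2,91,0],[1,0,-2,91,0],[-1,0,-2,91,0],[-1,0,-2,91,0],[-1,0,-2,91,0],[-1,0,-2,91,0],[-1,0,-2,91,0],[-1,0,-2,91,0],[-1,0,-2,91,0]]' 20; python3 go.py 567.6 -128.1 140 0
```

```text
time: 2.82
tool_pos: [0.5682, -0.1261, 0.1994]
tool_rot: [3.141, -0.001, -0.0]
contact_force: [-1.0, 0.3, 3.3]
opening: 0.0518
grip_force: 20.0
t 2.82 tcp [ 568.2 -126.1  199.4] rot [ 1.7998e+02 -3.0000e-02 -0.0000e+00] F [-1.   0.3  3.3] open 0.0518 grip 20.0
dx dy dz [ -0.6   2.  -99.6] roll -0.0
```

```bash
python3 -m crank '[[-1,0,0,-15,0],[-1,0,0,-40,0],[-1,0,0,-70,0],[-1,0,0,-95,0],[-1,0,-15,-100,0],[-1,0,-45,-100,0],[-1,0,-80,-100,0],[-1,0,-115,-100,0],[-1,0,-150,-100,0],[-1,0,-185,-100,0],[-1,0,-220,-100,0],[-1,0,-250,-100,0]]'; python3 -m crank '[[-1,0,-30,0,0],[-1,0,-55,0,0],[-1,0,-75,0,0],[-1,0,-83,0,0],[-1,0,-83,0,0],[-1,0,-83,0,0]]'; python3 go.py 568.0 207.1 48 0
```

```text
time: 3.82
tool_pos: [0.5673, 0.1268, 0.298]
tool_rot: [-3.141, 0.002, 0.001]
contact_force: [0.9, -0.2, -0.9]
opening: 0.052
grip_force: 20.0
time: 4.32
tool_pos: [0.5679, 0.2068, 0.2983]
tool_rot: [3.141, 0.001, 0.001]
contact_force: [0.3, 0.1, -1.8]
opening: 0.0516
grip_force: 20.0
t 4.32 tcp [567.9 206.8 298.3] rot [1.7995e+02 7.0000e-02 4.0000e-02] F [ 0.3  0.1 -1.8] open 0.0516 grip 20.0
dx dy dz [ 0.1 -0.3 91.3] roll 0.001
```

```bash
python3 -m crank '[[-1,0,0,25,0],[-1,0,0,50,0],[-1,0,0,70,0],[-1,0,0,80,0],[-1,0,0,86,0],[-1,0,0,89,0],[-1,0,0,91,0],[-1,0,0,92,0],[-1,0,0,93,0],[-1,0,0,93,0]]'; python3 go.py 568.0 207.1 46.4 0
```

```text
time: 5.15
tool_pos: [0.5684, 0.2069, 0.2066]
tool_rot: [-3.141, -0.001, -0.0]
contact_force: [0.1, -0.2, -1.4]
opening: 0.0517
grip_force: 20.0
t 5.15 tcp [568.4 206.9 206.6] rot [-1.7999e+02 -7.0000e-02 -1.0000e-02] F [ 0.1 -0.2 -1.4] open 0.0517 grip 20.0
dx dy dz [-0.4 -0.2  1.2] roll -0.0
```

```bash
python3 -m crank '[[-1,0,0,0.5,0],[-1,0,0,1,0],[-1,0,0,1.5,0],[-1,0,0,1.5,0]]'; python3 go.py 568.0 207.1 46.4 0
```

```text
time: 5.48
tool_pos: [0.5683, 0.207, 0.2054]
tool_rot: [-3.142, -0.001, -0.0]
contact_force: [-1.9, -0.7, 4.6]
opening: 0.052
grip_force: 20.0
t 5.48 tcp [568.3 207.  205.4] rot [-1.8e+02 -5.0e-02 -0.0e+00] F [-1.9 -0.7  4.6] open 0.0520 grip 20.0
dx dy dz [-0.3 -0.1 -0. ] roll -0.0
```

```bash
python3 -m crank '[[0.6,0,0,0,0],[0.6,0,0,0,0],[0.6,0,0,0,0],[0.6,0,0,0,0],[0.6,0,0,-20,0],[0.6,0,0,-55,0],[1,0,0,-90,0],[1,0,0,-100,0],[1,-16,40,-100,0],[1,-32,80,-100,0],[1,-48,120,-100,0],[1,-64,160,-100,0]]'; python3 -m crank '[[1,-17,40,0,0],[1,-34,80,0,0],[1,-50,120,0,0],[1,-60,150,0,0],[1,-68,172,0,0],[1,-68,174,0,0],[1,-68,174,0,0],[1,-68,174,0,0]]'; python3 - <<'E'
from h import *
p,d,c=snap('top'); save(p[130:310,150:480],'t2.png'); 
z=P=cloud(d,c); m=np.zeros(d.shape,bool); m[180:240,175:240]=1
T=P[m&(P[...,2]>.06)]; print(np.median(T[:,2]),cv2.minAreaRect((T[:,:2]*1000).astype(np.float32)))
p,d,c=snap('wrist');P=cloud(d,c)
hsv=cv2.cvtColor(p,cv2.COLOR_RGB2HSV)
m=(hsv[...,0]>100)&(hsv[...,0]<125)&(hsv[...,1]>130)&(abs(P[...,2]-.08)<.006)
m=cv2.connectedComponentsWithStats(m.astype(np.uint8)); 
for i in range(1,m[0]):
    if m[2][i,4]>300:
        T=P[m[1]==i]; print(T.mean(0).round(4),cv2.minAreaRect((T[:,:2]*1000).astype(np.float32)))
E
python3 go.py 435.5 -127.2 53 0
```

```text
time: 6.48
tool_pos: [0.5051, 0.051, 0.3042]
tool_rot: [3.141, 0.0, 0.001]
contact_force: [1.5, -0.8, 0.2]
opening: 0.0918
grip_force: 0.0
time: 7.15
tool_pos: [0.4384, -0.1215, 0.3044]
tool_rot: [-3.141, 0.0, -0.001]
contact_force: [0.2, 0.7, -0.7]
opening: 0.0917
grip_force: 0.0
0.07080506113995946 ((504.123779296875, 91.75898742675781), (311.904296875, 52.08226776123047), 60.84679412841797)
[ 0.4483 -0.2717  0.0753] ((449.3377380371094, -272.04876708984375), (43.468265533447266, 35.73678970336914), 89.79411315917969)
[ 0.4365 -0.1255  0.0808] ((435.0370178222656, -125.5743179321289), (31.282581329345703, 31.52752113342285), 81.8859634399414)
t 7.25 tcp [ 438.6 -120.8  304.4] rot [-1.7998e+02  1.0000e-02  7.0000e-02] F [1.  0.3 0.5] open 0.0918 grip 0.0
dx dy dz [-3.1  6.4 92.4] roll 0.001
```

View pics/t2.png

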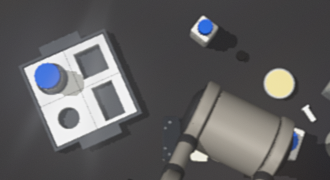

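The jar stands in the large round pocket, with its cap at (48,77) in the crop and its top at 71 mm, against 72 mm when seated. Next is the tube.

```bash
python3 -m crank '[[1,-3,5.5,20,0],[1,-3,5.5,55,0],[1,-3,5.5,80,0],[1,-3,5.5,92,0],[1,-3,5.5,92,0],[-1,-3,5.5,92,0],[-1,-3,5.5,92,0],[-1,-3,5.5,92,0],[-1,-3,5.5,92,0],[-1,-3,5.5,92,0],[-1,-3,5.5,92,0],[-1,-3,5.5,92,0]]' 15; python3 -m crank '[[-1,0,0,0,0],[-1,0,0,0,0]]';  python3 go.py 486.5 169 163 0
```

```text
time: 8.25
tool_pos: [0.4353, -0.1274, 0.2128]
tool_rot: [3.141, -0.001, -0.0]
contact_force: [-0.7, 0.7, 0.1]
opening: 0.0502
grip_force: 0.0
time: 8.42
tool_pos: [0.4352, -0.1274, 0.2126]
tool_rot: [3.141, -0.0, -0.0]
contact_force: [0.2, -0.0, -0.6]
opening: 0.0367
grip_force: 0.0
t 8.42 tcp [ 435.2 -127.4  212.6] rot [ 1.7999e+02 -1.0000e-02 -2.0000e-02] F [ 0.2 -0.  -0.6] open 0.0367 grip 0.0
dx dy dz [  51.2 -296.4 -109.4] roll -0.0
```

Now close fully, lift 110 mm and carry it over.

```bash
python3 -m crank '[[-1,0,0,0,0],[-1,0,0,0,0],[-1,0,0,0,0]]'; python3 -m crank '[[-1,0,0,-15,0],[-1,0,0,-40,0],[-1,0,0,-70,0],[-1,0,0,-100,0],[-1,2,-15,-110,0],[-1,7,-45,-110,0],[-1,13,-80,-110,0],[-1,19,-115,-110,0],[-1,26,-150,-110,0],[-1,32,-185,-110,0],[-1,38,-220,-110,0],[-1,43,-250,-110,0]]'; python3 -m crank '[[-1,4,-20,0,0],[-1,8,-38,0,0],[-1,8,-46,0,0],[-1,8,-46,0,0],[-1,8,-46,0,0]]'; python3 go.py 486.5 169 59.6 0
```

```text
time: 8.67
tool_pos: [0.4353, -0.1273, 0.2125]
tool_rot: [3.142, 0.0, -0.0]
contact_force: [-0.1, -0.3, 1.8]
opening: 0.0297
grip_force: 15.0
time: 9.67
tool_pos: [0.4782, 0.1249, 0.3223]
tool_rot: [-3.141, 0.0, 0.0]
contact_force: [1.1, -0.3, -0.5]
opening: 0.0298
grip_force: 15.0
time: 10.08
tool_pos: [0.486, 0.1684, 0.3222]
tool_rot: [3.141, 0.001, 0.001]
contact_force: [-0.1, 0.0, -1.0]
opening: 0.0297
grip_force: 15.0
t 10.08 tcp [486.  168.4 322.2] rot [1.7996e+02 5.0000e-02 3.0000e-02] F [-0.1  0.  -1. ] open 0.0297 grip 15.0
dx dy dz [  0.5  -0.6 103.6] roll 0.001
```

```bash
python3 -m crank '[[-1,0.5,-0.5,25,0],[-1,0.5,-0.5,55,0],[-1,0.5,-0.5,78,0],[-1,0.5,-0.5,90,0],[-1,0.5,-0.5,97,0],[-1,0.5,-0.5,100,0],[-1,0.5,-0.5,102,0],[-1,0.5,-0.5,103,0],[-1,0.5,-0.5,104,0],[-1,0.5,-0.5,104.5,0],[-1,0.5,-0.5,104.5,0]]'; python3 go.py 486.5 169 59.5 0
```

```text
time: 11.0
tool_pos: [0.487, 0.1692, 0.2185]
tool_rot: [-3.142, -0.001, -0.0]
contact_force: [0.3, -0.3, -0.3]
opening: 0.0298
grip_force: 15.0
t 11.00 tcp [487.  169.2 218.5] rot [-1.8e+02 -8.0e-02 -0.0e+00] F [ 0.3 -0.3 -0.3] open 0.0298 grip 15.0
dx dy dz [-0.5  0.2  0. ] roll -0.0
```

```bash
python3 -m crank '[[-1,0,0,0.5,0],[-1,0,0,1,0],[-1,0,0,1,0]]'; python3 go.py 486.5 169 59.5 0
```

```text
time: 11.25
tool_pos: [0.4871, 0.1692, 0.2185]
tool_rot: [-3.142, -0.002, 0.0]
contact_force: [-2.9, -1.1, 10.7]
opening: 0.0295
grip_force: 15.0
t 11.25 tcp [487.1 169.2 218.5] rot [-1.8e+02 -1.1e-01  1.0e-02] F [-2.9 -1.1 10.7] open 0.0295 grip 15.0
dx dy dz [-0.6  0.2 -0. ] roll 0.0
```

```bash
python3 -m crank '[[0.2,0,0,-0.5,0],[0.2,0,0,-0.5,0],[0.2,0,0,-0.5,0],[0.2,0,0,-0.5,0],[0.2,0,0,-20,0],[0.2,0,0,-55,0],[0.2,0,0,-90,0],[1,0,0,-110,0],[1,9,14,-110,-0.12],[1,18,28,-110,-0.24],[1,36,54,-110,-0.36],[1,54,80,-110,-0.48]]'; python3 -m crank '[[1,30,45,0,-0.12],[1,60,90,0,-0.24],[1,90,135,0,-0.36],[1,110,165,0,-0.48],[1,120,185,0,-0.6],[1,130,198,0,-0.72],[1,131,199,0,-0.84],[1,131,199,0,-0.96],[1,131,199,0,-1.08],[1,131,199,0,-1.2],[1,131,199,0,-1.32],[1,131,199,0,-1.44]]'; python3 go.py 671.8 -109.7 130 142.4
```

```text
time: 12.25
tool_pos: [0.541, 0.0889, 0.3271]
tool_rot: [3.142, -0.0, 0.488]
contact_force: [0.7, 0.6, -1.1]
opening: 0.084
grip_force: 0.0
time: 13.25
tool_pos: [0.7489, -0.0269, 0.3262]
tool_rot: [-3.141, -0.0, 1.926]
contact_force: [0.3, 0.1, -0.8]
opening: 0.0917
grip_force: 0.0
t 13.25 tcp [748.9 -26.9 326.2] rot [-1.7994e+02 -3.0000e-02  1.1034e+02] F [ 0.3  0.1 -0.8] open 0.0917 grip 0.0
dx dy dz [ -50.8 -101.1   37.2] roll -0.56
```

```bash
python3 -m crank '[[1,-17,-33,5,-0.12],[1,-34,-66,15,-0.24],[1,-45,-90,25,-0.36],[1,-51,-101,37,-0.48],[1,-51,-101,37,-0.56],[1,-51,-101,37,-0.56],[1,-51,-101,37,-0.56],[1,-51,-101,37,-0.56]]'; python3 - <<'E'
from h import *
p,d,c=snap('wrist'); save(p,'w3.png');P=cloud(d,c)
hsv=cv2.cvtColor(p,cv2.COLOR_RGB2HSV)
near=np.hypot(P[...,0]-.672,P[...,1]+.11)<.04
m=near&(hsv[...,0]>100)&(hsv[...,0]<125)&(hsv[...,1]>130)&(abs(P[...,2]-.075)<.006)
T=P[m]; print(T.mean(0).round(4),cv2.minAreaRect((T[:,:2]*1000).astype(np.float32)))
T=P[near&(abs(P[...,2]-.054)<.004)]; print(T.mean(0).round(4),cv2.minAreaRect((T[:,:2]*1000).astype(np.float32)))
E
python3 go.py 671.8 -109.7 47 142.4
```

```text
time: 13.92
tool_pos: [0.6718, -0.109, 0.2902]
tool_rot: [3.141, 0.001, 2.478]
contact_force: [-0.2, 0.6, 1.0]
opening: 0.0917
grip_force: 0.0
[ 0.6659 -0.1164  0.0748] ((664.002197265625, -108.86260223388672), (15.975403785705566, 29.639230728149414), 9.98574447631836)
[ 0.6652 -0.1034  0.0545] ((670.5372314453125, -107.86817169189453), (41.8680419921875, 41.095680236816406), 53.185386657714844)
t 13.97 tcp [ 671.8 -108.8  290.3] rot [1.7998e+02 5.0000e-02 1.4201e+02] F [-0.3 -0.4 -0.1] open 0.0919 grip 0.0
dx dy dz [-0.5 -0.7 84.3] roll -0.007
```

View pics/w3.png

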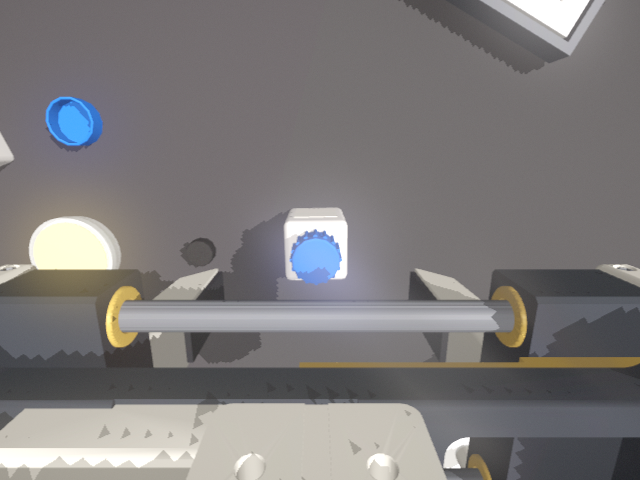

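The bottle sits square between the fingers at (316,250), with its sides parallel to the pads. I descend and grip.

```bash
python3 -m crank '[[1,0,0,25,-0.01],[1,0,0,55,-0.01],[1,0,0,75,-0.01],[1,0,0,84,-0.01],[1,0,0,84,-0.01],[-1,0,0,84,-0.01],[-1,0,0,84,-0.01],[-1,0,0,84,-0.01],[-1,0,0,84,-0.01],[-1,0,0,84,-0.01],[-1,0,0,84,-0.01],[-1,0,0,84,-0.01]]' 20; python3 -m crank '[[-1,0,0,0,0],[-1,0,0,0,0],[-1,0,0,0,0],[-1,0,0,0,0]]';  python3 go.py 605.7 125.5 160 115
```

```text
time: 14.97
tool_pos: [0.6714, -0.1094, 0.2063]
tool_rot: [3.141, 0.001, 2.49]
contact_force: [0.1, -0.6, 0.3]
opening: 0.0496
grip_force: 0.0
time: 15.3
tool_pos: [0.6714, -0.1094, 0.2061]
tool_rot: [-3.142, 0.0, 2.49]
contact_force: [0.0, -0.6, 1.0]
opening: 0.0419
grip_force: 20.0
t 15.30 tcp [ 671.4 -109.4  206.1] rot [-1.8000e+02  1.0000e-02  1.4266e+02] F [ 0.  -0.6  1. ] open 0.0419 grip 20.0
dx dy dz [ 194.7  146.9 -112.9] roll 0.483
```

```bash
python3 -m crank '[[-1,0,0,-15,0],[-1,0,0,-40,0],[-1,0,0,-70,0],[-1,0,0,-100,0],[-1,10,8,-113,0.03],[-1,32,25,-113,0.08],[-1,60,45,-113,0.15],[-1,88,66,-113,0.22],[-1,116,87,-113,0.29],[-1,144,108,-113,0.36],[-1,170,128,-113,0.43],[-1,185,140,-113,0.483]]'; python3 -m crank '[[-1,0,0,0,0],[-1,0,0,0,0],[-1,0,0,0,0]]'; python3 go.py 605.7 125.5 53 115
```

```text
time: 16.3
tool_pos: [0.6079, 0.1173, 0.3188]
tool_rot: [-3.141, -0.001, 2.005]
contact_force: [0.1, 0.6, -0.3]
opening: 0.0418
grip_force: 20.0
time: 16.55
tool_pos: [0.6094, 0.1137, 0.3188]
tool_rot: [-3.141, 0.0, 2.008]
contact_force: [-0.9, -0.2, -1.6]
opening: 0.0421
grip_force: 20.0
t 16.55 tcp [609.4 113.7 318.8] rot [-1.7998e+02  3.0000e-02  1.1503e+02] F [-0.9 -0.2 -1.6] open 0.0421 grip 20.0
dx dy dz [ 12.3   1.6 106.8] roll 0.001
```

```bash
python3 -m crank '[[-1,6,1,0,0],[-1,12,1.5,10,0],[-1,12,1.5,40,0],[-1,12,1.5,70,0],[-1,12,1.5,90,0],[-1,12,1.5,99,0],[-1,12,1.5,103,0],[-1,12,1.5,105,0],[-1,12,1.5,106,0],[-1,12,1.5,107,0],[-1,12,1.5,107.5,0],[-1,12,1.5,107.5,0]]'; python3 go.py 605.7 125.5 53 115
```

```text
time: 17.55
tool_pos: [0.6058, 0.1257, 0.2123]
tool_rot: [3.14, 0.001, 2.007]
contact_force: [0.1, -0.8, -1.2]
opening: 0.0418
grip_force: 20.0
t 17.55 tcp [605.8 125.7 212.3] rot [1.7992e+02 4.0000e-02 1.1498e+02] F [ 0.1 -0.8 -1.2] open 0.0418 grip 20.0
dx dy dz [-0.1 -0.1  0.3] roll -0.0
```

```bash
python3 -m crank '[[-1,0,0,0.5,0],[-1,0,0,1,0],[-1,0,0,1,0]]'; python3 go.py 564.3 -390.9 150 -35.4
```

```text
time: 17.8
tool_pos: [0.6057, 0.1257, 0.2121]
tool_rot: [3.14, 0.001, 2.007]
contact_force: [-2.8, 0.8, 6.3]
opening: 0.0416
grip_force: 20.0
t 17.80 tcp [605.7 125.7 212.1] rot [1.7991e+02 4.0000e-02 1.1499e+02] F [-2.8  0.8  6.3] open 0.0416 grip 20.0
dx dy dz [-450.8 -255.8  -96.9] roll 2.625
```

```bash
python3 -m crank '[[0.43,0,0,-0.5,0],[0.43,0,0,-0.5,0],[0.43,0,0,-0.5,0],[0.43,0,0,-0.5,0],[0.43,0,0,-20,0],[0.43,0,0,-55,0],[0.43,0,0,-90,0],[1,0,0,-100,0],[1,-33,-19,-100,-0.04],[1,-66,-38,-100,-0.08],[1,-99,-57,-100,-0.12],[1,-132,-76,-100,-0.16]]'; python3 go.py 564.3 -390.9 150 144
```

```text
time: 18.8
tool_pos: [0.5919, -0.0273, 0.3102]
tool_rot: [-3.141, -0.0, 2.17]
contact_force: [-0.3, -0.6, -0.3]
opening: 0.0911
grip_force: 0.0
t 18.80 tcp [591.9 -27.3 310.2] rot [-179.99   -0.    124.32] F [-0.3 -0.6 -0.3] open 0.0911 grip 0.0
dx dy dz [-284.7 -227.8    1.2] roll -0.343
```

```bash
python3 -m crank '[[1,-32,-25,0,-0.05],[1,-64,-50,0,-0.1],[1,-96,-75,0,-0.15],[1,-128,-100,0,-0.2],[1,-160,-125,0,-0.25],[1,-192,-150,0,-0.3],[1,-224,-176,0,-0.343],[1,-255,-202,0,-0.343],[1,-275,-220,0,-0.343],[1,-280,-224,0,-0.343],[1,-280,-224,0,-0.343],[1,-280,-224,0,-0.343]]'; python3 - <<'E'
from h import *
p,d,c=snap('wrist'); save(p,'w4.png');P=cloud(d,c)
near=np.hypot(P[...,0]-.564,P[...,1]+.391)<.05
T=P[near&(abs(P[...,2]-.08)<.006)]; print(T.mean(0).round(4),cv2.minAreaRect((T[:,:2]*1000).astype(np.float32)))
E
python3 go.py 564.3 -390.9 53 144.2
```

```text
time: 19.8
tool_pos: [0.5641, -0.3831, 0.3098]
tool_rot: [3.141, -0.001, 2.509]
contact_force: [0.1, 1.6, 0.7]
opening: 0.092
grip_force: 0.0
[ 0.5608 -0.3877  0.081 ] ((562.0404052734375, -388.8304443359375), (30.131803512573242, 57.69076156616211), 55.06204605102539)
t 19.85 tcp [ 564.5 -382.3  310.1] rot [ 1.7997e+02 -7.0000e-02  1.4385e+02] F [-0.1  0.4  0.2] open 0.0916 grip 0.0
dx dy dz [-4.9 -7.1 98.1] roll -0.006
```

View pics/w4.png

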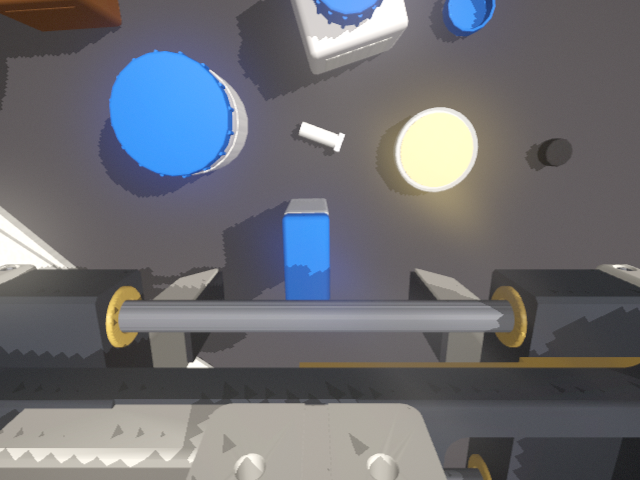

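The slide jar's lid is at (307,255), lined up with the pads, and there is room on both sides for the fingers. I descend and grip.

```bash
python3 -m crank '[[1,-4,-6.5,20,-0.015],[1,-4.5,-6.5,55,-0.015],[1,-4.5,-6.5,85,-0.015],[1,-4.5,-6.5,98,-0.015],[1,-4.5,-6.5,98,-0.015],[-1,-4.5,-6.5,98,-0.015],[-1,-4.5,-6.5,98,-0.015],[-1,-4.5,-6.5,98,-0.015],[-1,-4.5,-6.5,98,-0.015],[-1,-4.5,-6.5,98,-0.015],[-1,-4.5,-6.5,98,-0.015],[-1,-4.5,-6.5,98,-0.015]]' 20; python3 -m crank '[[-1,0,0,0,0],[-1,0,0,0,0],[-1,0,0,0,0],[-1,0,0,0,0],[-1,0,0,0,0],[-1,0,0,0,0]]';  python3 go.py 524.3 87.4 170 -155
```

```text
time: 20.85
tool_pos: [0.564, -0.3915, 0.213]
tool_rot: [-3.141, 0.001, 2.525]
contact_force: [0.5, -0.4, -1.0]
opening: 0.0498
grip_force: 0.0
time: 21.35
tool_pos: [0.564, -0.3914, 0.2124]
tool_rot: [-3.142, -0.0, 2.525]
contact_force: [0.6, 0.4, -1.2]
opening: 0.0301
grip_force: 20.0
t 21.35 tcp [ 564.  -391.4  212.4] rot [-1.8000e+02 -1.0000e-02  1.4466e+02] F [ 0.6  0.4 -1.2] open 0.0301 grip 20.0
dx dy dz [ 309.3  367.7 -116.6] roll -1.053
```

```bash
python3 -m crank '[[-1,0,0,-15,0],[-1,0,0,-40,0],[-1,0,0,-70,0],[-1,0,0,-100,0],[-1,10,12,-117,-0.04],[-1,28,33,-117,-0.1],[-1,50,60,-117,-0.18],[-1,72,86,-117,-0.26],[-1,94,112,-117,-0.34],[-1,116,138,-117,-0.42],[-1,138,164,-117,-0.5],[-1,160,190,-117,-0.58]]'; python3 go.py 524.3 87.4 170 -155
```

```text
time: 22.35
tool_pos: [0.5429, -0.1423, 0.3295]
tool_rot: [-3.142, -0.0, 3.109]
contact_force: [0.7, -1.0, -1.1]
opening: 0.0295
grip_force: 20.0
t 22.35 tcp [ 542.9 -142.3  329.5] rot [-180.     -0.    178.11] F [ 0.7 -1.  -1.1] open 0.0295 grip 20.0
dx dy dz [ 26.1 229.    0.5] roll -0.469
```

```bash
python3 -m crank '[[-1,3,30,0,-0.07],[-1,7,60,0,-0.14],[-1,11,90,0,-0.21],[-1,15,120,0,-0.28],[-1,18,150,0,-0.35],[-1,21,180,0,-0.42],[-1,24,205,0,-0.469],[-1,25,220,0,-0.469],[-1,25,224,0,-0.469],[-1,25,224,0,-0.469],[-1,25,224,0,-0.469]]'; python3 go.py 524.3 87.4 59.4 -155
```

```text
time: 23.27
tool_pos: [0.5267, 0.0803, 0.3295]
tool_rot: [-3.141, -0.0, -2.709]
contact_force: [0.7, 0.4, -1.4]
opening: 0.0297
grip_force: 20.0
t 23.27 tcp [526.7  80.3 329.5] rot [-1.7997e+02 -1.0000e-02 -1.5524e+02] F [ 0.7  0.4 -1.4] open 0.0297 grip 20.0
dx dy dz [ -0.8   7.4 111.1] roll -0.004
```

```bash
python3 -m crank '[[-1,-1,6,10,0],[-1,-1,7,40,0],[-1,-1,7,70,0],[-1,-1,7,90,0],[-1,-1,7,100,0],[-1,-1,7,105,0],[-1,-1,7,108,0],[-1,-1,7,109.5,0],[-1,-1,7,110.5,0],[-1,-1,7,111,0],[-1,-1,7,111.5,0],[-1,-1,7,111.5,0]]'; python3 go.py 524.3 87.4 59.4 -155
```

```text
time: 24.27
tool_pos: [0.5247, 0.0876, 0.2185]
tool_rot: [-3.141, 0.001, -2.709]
contact_force: [0.2, 0.1, -1.2]
opening: 0.03
grip_force: 20.0
t 24.27 tcp [524.7  87.6 218.5] rot [-1.7997e+02  5.0000e-02 -1.5523e+02] F [ 0.2  0.1 -1.2] open 0.0300 grip 20.0
dx dy dz [ 0.5 -0.   0.1] roll -0.004
```

```bash
python3 -m crank '[[-1,0,0,0.5,0],[-1,0,0,1,0],[-1,0,0,1,0]]'
```

```text
time: 24.52
tool_pos: [0.5247, 0.0877, 0.2183]
tool_rot: [-3.141, 0.001, -2.709]
contact_force: [-2.3, -0.5, 9.3]
opening: 0.0303
grip_force: 20.0
```

```bash
python3 -m crank '[[0.13,0,0,-0.5,0],[0.13,0,0,-0.5,0],[0.13,0,0,-0.5,0],[0.13,0,0,-0.5,0],[0.13,0,0,-20,0],[0.13,0,0,-55,0],[0.13,0,0,-90,0],[0.13,0,0,-125,0],[0.13,0,0,-150,0],[0.13,0,20,-150,0],[0.13,0,50,-150,0],[0.13,0,90,-150,0]]'; python3 go.py 450 -250 230 -155
```

```text
time: 25.52
tool_pos: [0.4872, 0.1688, 0.3674]
tool_rot: [-3.141, 0.001, -2.713]
contact_force: [1.2, 1.1, 0.1]
opening: 0.052
grip_force: 0.0
t 25.52 tcp [487.2 168.8 367.4] rot [-1.7994e+02  8.0000e-02 -1.5543e+02] F [1.2 1.1 0.1] open 0.0520 grip 0.0
dx dy dz [ 208.  -365.4  -21.6] roll -0.007
```

```bash
python3 -m crank '[[0.13,20,-35,-10,0],[0.13,208,-365,-21,0],[0.13,208,-365,-21,0],[0.13,208,-365,-21,0],[0.13,208,-365,-21,0],[0.13,208,-365,-21,0],[0.13,208,-365,-21,0],[0.13,208,-365,-21,0],[0.13,208,-365,-21,0],[0.13,208,-365,-21,0],[0.13,208,-365,-21,0],[0.13,208,-365,-21,0]]'; python3 - <<'E'
from h import *
pt,d,c=snap('top'); P=cloud(d,c)
s=P[130:310,150:310].reshape(-1,3); s=s[s[:,2]>.05]
for n,q in dict(jar=(568,207),tube=(486.5,169),bottle=(605.7,125.5),slide=(524.3,87.4)).items():
    T=s[np.hypot(*(s[:,:2]*1000-q).T)<40]; zt=np.percentile(T[:,2],80);T=T[abs(T[:,2]-zt)<.006]; print(n,len(T),zt.round(4),cv2.minAreaRect((T[:,:2]*1000).astype(np.float32)))
ps,_,_=snap('scene')
save(np.hstack([cv2.resize(pt[140:300,150:310],(400,400)),cv2.resize(ps[170:330,330:490],(400,400))]),'f1.png'); save(ps,'f2.png')
E
```

```text
time: 26.52
tool_pos: [0.4504, -0.2515, 0.3876]
tool_rot: [3.141, -0.0, -2.714]
contact_force: [0.5, -0.2, 0.1]
opening: 0.0523
grip_force: 0.0
jar 521 0.0723 ((568.11572265625, 204.3253936767578), (51.15113830566406, 51.29056167602539), 53.25846481323242)
tube 194 0.0858 ((487.7445068359375, 166.7318572998047), (29.554231643676758, 29.743263244628906), 2.954650640487671)
bottle 190 0.0787 ((607.0706787109375, 124.17450714111328), (30.896623611450195, 29.860382080078125), 3.1419246196746826)
slide 459 0.086 ((524.72998046875, 84.62559509277344), (60.21938705444336, 30.102205276489258), 24.681005477905273)
```

View pics/f1.png

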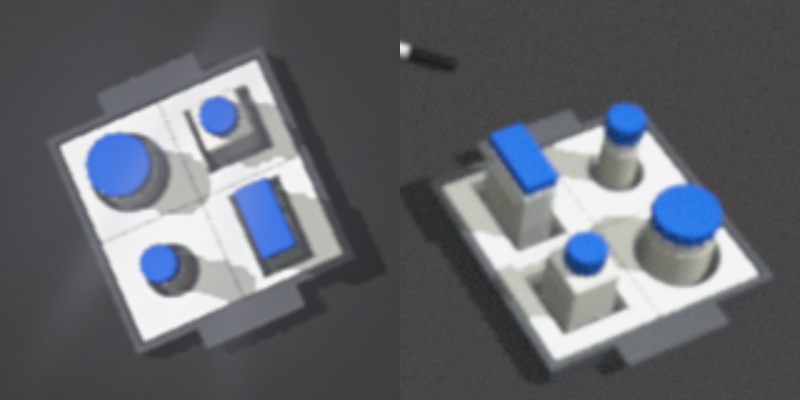

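View pics/f2.png

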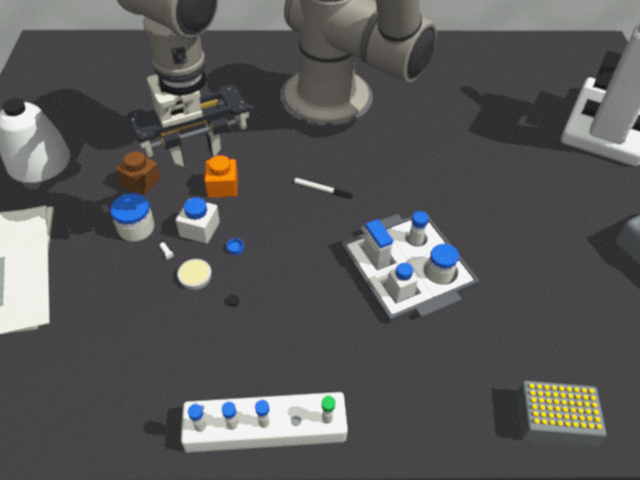

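The final pictures show all four containers upright in their matching pockets. Their tops measure 72, 86, 79 and 86 mm, so each is on its pocket floor. The look-alikes are where they were, at (130,215) and (198,220), and the gripper is clear of everything.

```bash
python3 -m crank '[[0.13,0,0,0,0],[0.13,0,0,0,0],[0.13,0,0,0,0]]'; python3 -c "from cell import ticket; print(ticket.hand_in())"
```

```text
time: 26.87
tool_pos: [0.4512, -0.2479, 0.3881]
tool_rot: [-3.142, 0.0, -2.707]
contact_force: [0.1, 0.7, -0.0]
opening: 0.0517
grip_force: 0.0
the job is handed in; nothing more can be done
None
```

The jar, tube, square bottle and slide jar each stand upright on the floor of their matching pocket, nothing was knocked over, the look-alikes were left where they stood, and the job was handed in at about 27 s.

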